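# Make up the kits for two rearing tubs

### The arm

A 7-joint arm with a two-finger parallel gripper is mounted at the origin on the work surface. World frame = base frame: x ahead of the robot, y to its left, z up, the work surface at z = 0. Lengths are in m, angles in rad, forces in N, time in s.
With the tool pointing down it reaches from about 0.35 to 0.9 m from the base axis. Payload 7.2 kg.
Tool frame: the origin (TCP) lies midway between the tips of the shut fingers; the grasp point (between the pads) lies 19 mm behind it; z points along the fingers, y is the line along which they close (so a half turn about z gives the same grasp; the last joint's range is limited). The gripper opens to 88 mm and grips with 3 to 60 N. Pads are 20 mm wide; open, the fingers measure 115 mm over their backs; the gripper's body (75 mm by 178 mm) begins 61 mm behind the grasp point.
Start: joints at [-0.068, 0.411, -0.013, 1.596, 0.006, 1.134, -0.082], TCP at [0.625, -0, 0.193] pointing down, gripper open.
Joint ranges: [-2.95, 2.95], [-0.29, 1.99], [-1.47, 1.44], [0.14, 2.54], [-1.03, 4.17], [0.13, 1.85], [-2.86, 2.86]. Speed limits (rad/s): [2.39, 2.39, 3.01, 3.01, 3.14, 3.14, 3.14].

### API

Orientations are given as a unit quaternion [w, x, y, z].
In Python, from cell import arm, capture, camera_params, finish_job, boxes_of, tip_of gives the robot as it stands. The module is installed in compiled form; this text tells all that it offers.
- The arm moves only by the tool play_rows, never from a script. Its argument "rows" is a list of rows, each a list of 4 numbers: the shift along the tool's x, y, z in m, then the turn about the tool's z in degrees. In form: [[tx, ty, tz, roll], ...]. A call has 1 to 10 rows; each row shifts and turns the commanded pose from where the row before left it, along the tool's axes as they then stand; what a row does not reach is not made up. A row lasts 1/8 s, in which the tool goes at most 62.5 mm and 10.7 degrees, less where a joint would pass 70% of its speed; a pose out of reach is approached as far as the arm can. A call with a gripper value outside its range is refused whole. "jaw" is the gripper command: -1 is fully open, 1 is shut, values between are in proportion, set as the call begins (left out, the last holds). The fingers move at their own pace and stop on an object; "force" is the grip in N (left out, the last holds). Time passes only in rows, so rows that do not move let the fingers close. It gives the time, the measured TCP pose, the force, the opening and the grip force at its end, in the units of the state.
- arm.observe(): the state, without advancing time (a new reading comes with each control period).
- capture(name): name is "scene" or "side" or "wrist"; returns the picture (400x640x3 uint8, blue, green, red); there is no depth.
- camera_params(name): a dict with "mtx" (3x3 intrinsics, pixels), "rvec" (rotation vector, rad) and "tvec" (3), from world to camera coordinates, as OpenCV has them. Camera axes: x right, y down, z forward; pixel columns grow to the right and rows downward; lengths in m; the calibration is good to about 2 mm. The wrist camera is an equidistant fisheye: a pixel r from the principal point sees the ray r / f radians off the axis. A picture is of the moment at which its call begins: read the wrist's pose just before it. camera_params takes no time and is no camera call; for the wrist camera it gives the pose at the moment of the call.
- finish_job(): hands the job in; it is judged then, once.
Trained networks look in the newest picture that a camera, given by its name, has taken for a name from the list of things; names that differ only in an ending like _2 or _b are one class to them, and where a whole thing is asked for, a point or a joint stands for the part that bears it (a point fixed in the world has none). Each returns a list of dicts, best first, with "conf" (0 to 1); they miss things now and then, are a little off and sometimes report something else, mostly with a low value. They report only what shows in the picture. A call takes as long as a camera call. They do not tell look-alikes from the thing itself.
- boxes_of(target, camera): "rect" ([left, top, right, bottom] in pixels, round what is visible of it).
- tip_of(target, camera): "centre" ([column, row] in pixels: a listed point, or the origin of a listed thing).
The state is a dict: "time_s": time; "joints": joint angles; "qvel": joint speeds; "joint_efforts": joint torques, N m; "ee_pos": TCP position; "eef_rot": TCP orientation; "contact_force": force on the tool from outside, world axes, zero at the start; "moment": the same for the moment, N m; "grip_width": opening from 0.0 (shut) to 1.0 (fully open); "gripper_force": force on a finger pad.
Only numpy, scipy, OpenCV 4.12 (cv2) and the standard library are available. Lean on these libraries where they do the work, as an engineer would, in place of code of your own. Each camera call takes 0.05 s, during which the arm holds its last target. There are 200 camera calls.

### The job

Make up the two rearing tubs. In the long tub stand the large hide on the middle of the black heat mat, and the shallow dish and the dial gauge, face up, on the bare floor clear of the mat; in the short tub stand the small hide on the middle of its heat mat and the deep cup on the bare floor clear of the mat. Everything stands level on the tub floor and let go, and the two lidded cups stay where they are in the rack.

Things in the scene. Friction and masses are not known exactly. Their poses are not given: they have to be found in the camera images.
- tub_long: The longer of two open grey plastic tubs, fixed: 266 by 140 by 40 mm, walls and floor 3 mm (inside 260 by 134; floor 3 mm above the worktop). Origin: centre of the underside; x along its length, z up. Black heat mat 112 by 118 mm (x by y) flat on the floor at the +x end, centre x = 68, y = 0 mm; bare floor from x = -130 to 12 mm. Pull lug outside the bare (-x) end; rim turned out 4 mm.
- tub_short: The shorter of two open grey plastic tubs, fixed: 200 by 140 by 40 mm, walls and floor 3 mm (inside 194 by 134; floor 3 mm above the worktop). Origin: centre of the underside; x along its length, z up. Black heat mat 84 by 118 mm (x by y) flat on the floor at the +x end, centre x = 49, y = 0 mm; bare floor from x = -97 to 7 mm. Pull lug outside the bare (-x) end; rim turned out 4 mm.
- hide_large: The larger of two sandstone-coloured resin hides, each moulded like a weathered rock arch with a tunnel right through along x: 100 (x) by 60 (y) by 50 mm high; the long sides (y = +-30 mm) are upright up to 42 mm, good to grip across y; 220 g. Loose on the worktop. Origin: centre of the underside, z up.
- hide_small: The smaller sandstone-coloured resin hide (rock arch) of the same make: 64 (x) by 42 (y) by 34 mm high, tunnel along x; upright long sides up to 28 mm, grip across y; 80 g. Loose on the worktop. Origin: centre of the underside, z up.
- gauge: Round dial gauge (thermometer), black case with a white face and a needle, lying face up on the worktop: diameter 50 mm, 20 mm high, 55 g. Origin: centre of its back (underside), z up out of the face.
- dish: Shallow open white plastic dish in a slot of the wooden rack: rim diameter 60 mm, foot 53 mm, 26 mm high, wall 3 mm, 30 g. Origin: centre of the underside, z up.
- deep_cup: Deep narrow open white plastic cup in a slot of the wooden rack: rim diameter 40 mm, foot 33 mm, 56 mm high, wall 3 mm, 22 g. Origin: centre of the underside, z up.
- lidded_cup_a: White plastic cup closed with a flat lid, diameter 49 mm, 36 mm high, in a slot of the rack; not wanted for the kits. Origin: centre of the underside, z up.
- lidded_cup_b: The second, identical lidded cup in another slot of the rack; not wanted for the kits. Origin: centre of the underside, z up.
- rack: Wooden slotted rack, fixed: board 300 (x) by 90 (y) by 10 mm; on it five slats across y, 6 mm thick, tops 32 mm above the worktop, at x = -140, -70, 0, 70, 140 mm: four slots open at both ends (+-y). On the board, mid-slot (x = -105, -35, 35, 105 mm), stands one cup each, in any order; take it with the fingers closing along y. Origin: centre of the underside, z up.
Not all that is in view belongs to the job. What is shaped like the lidded_cup_b but turquoise is not meant.

How it is judged:
At the end, for the whole second after the job is handed in: Hides within 15 mm (along and across the tub) of their mats' centres; dish, gauge and deep cup wholly on the bare floor (3 mm over the mat forgiven), each in its tub, on its floor, upright within 0.12 rad, still and released; lidded cups upright, within 20 mm of their starts (x of hide_large in the frame of tub_long between 0.053 and 0.083 m and y of hide_large in the frame of tub_long between -0.015 and 0.015 m and z of hide_large in the frame of tub_long between -0.003 and 0.009 m and angle between each of hide_large, hide_small, dish, gauge, deep_cup's own z axis and vertical below 0.12 rad and linear speed of each of hide_large, hide_small, dish, gauge, deep_cup below 0.02 m/s and angular speed of each of hide_large, hide_small, dish, gauge, deep_cup below 0.2 rad/s and x of hide_small in the frame of tub_short between 0.034 and 0.064 m and y of hide_small in the frame of tub_short between -0.015 and 0.015 m and z of hide_small in the frame of tub_short between -0.003 and 0.009 m and x of dish in the frame of tub_long between -0.106 and -0.015 m and y of dish in the frame of tub_long between -0.043 and 0.043 m and z of dish in the frame of tub_long between -0.003 and 0.009 m and x of gauge in the frame of tub_long between -0.111 and -0.01 m and y of gauge in the frame of tub_long between -0.048 and 0.048 m and z of gauge in the frame of tub_long between -0.003 and 0.009 m and x of deep_cup in the frame of tub_short between -0.083 and -0.01 m and y of deep_cup in the frame of tub_short between -0.053 and 0.053 m and z of deep_cup in the frame of tub_short between -0.003 and 0.009 m and distance of each of lidded_cup_a, lidded_cup_b from where it was at the start of the episode below 0.02 m and angle between each of lidded_cup_a, lidded_cup_b's own z axis and vertical below 0.15 rad); the robot touches nothing.
It also fails if it takes over 131 s, if anything falls off the work surface, if the arm or the gripper's body presses on something with over 40 N, if the wrist force passes 120 N, or if a joint passes its speed limit or range.

## Working session

There is one attempt and no reset: what is moved stays moved. The work goes in short steps, Python scripts to look and compute and a tool call to move; the robot and the scene stay as the last step left them, time stands still between calls to the robot, and variables do not carry over. Pictures are saved under pics/ and viewed, at most 16 in all, crops included, and the job is handed in when it is done.

Besides the shell and the picture viewer there is one more tool, called after "Emit:" in YAML: its name, and indented under it one key for each argument. play_rows: Moves the arm, as the interface text tells. Its arguments: {"type":"object","properties":{"rows":{"type":"array"},"jaw":{"type":"number"},"force":{"type":"number"}},"required":["rows"]}

```bash
mkdir -p pics; cat > look.py <<'E'
import sys,cv2,numpy as np,json
from cell import *
T=["tub_long","tub_short","hide_large","hide_small","gauge","dish","deep_cup","lidded_cup_a","rack"]
def cam(c): 
    p=camera_params(c); R=cv2.Rodrigues(np.array(p["rvec"],float))[0]; return np.array(p["mtx"],float),R,np.array(p["tvec"],float).ravel()
def ray(c,uv,P=None):
    K,R,t=P or cam(c); d=np.linalg.inv(K)@[uv[0],uv[1],1]
    if c=="wrist":
        x=np.array(d[:2]); r=np.linalg.norm(x); d=np.array([*(x/max(r,1e-9)*np.sin(r)),np.cos(r)])
    return -R.T@t, R.T@d
def onz(c,uv,z,P=None):
    o,d=ray(c,uv,P); return o+d*(z-o[2])/d[2]
def proj(c,X,P=None):
    K,R,t=P or cam(c); p=R@np.array(X,float)+t
    if c=="wrist":
        r=np.linalg.norm(p[:2]); th=np.arctan2(r,p[2]); q=np.array([*(p[:2]/max(r,1e-9)*th),1])
    else: q=p/p[2]
    return (K@q)[:2]
E
python3 - <<'E'
from look import *
for c in ("scene","side"):
    cv2.imwrite(f"pics/{c}0.png",capture(c)); P=cam(c); print(c,"cam at",(-P[1].T@P[2]).round(3))
    for t in T:
        for d in tip_of(t,c)[:4]:
            if d["conf"]>.2: print(t,round(d["conf"],2),np.round(d["centre"]),onz(c,d["centre"],0.,P).round(3)[:2])
print(arm.observe())
E
```

```text
scene cam at [ 1.144 -0.353  0.781]
tub_long 0.83 [299. 261.] [ 0.572 -0.105]
tub_long 0.71 [392. 170.] [0.381 0.316]
tub_short 0.95 [360. 225.] [0.538 0.095]
hide_large 0.57 [197. 235.] [ 0.366 -0.306]
hide_small 0.58 [213. 267.] [ 0.489 -0.3  ]
gauge 0.7 [390. 168.] [0.374 0.315]
gauge 0.59 [232. 303.] [ 0.611 -0.293]
dish 0.6 [392. 171.] [0.389 0.31 ]
deep_cup 0.59 [429. 193.] [0.526 0.346]
lidded_cup_a 0.83 [446. 204.] [0.585 0.362]
lidded_cup_a 0.56 [412. 183.] [0.463 0.33 ]
lidded_cup_a 0.55 [449. 170.] [0.47  0.472]
rack 0.86 [418. 191.] [0.503 0.325]
rack 0.31 [360. 225.] [0.54  0.096]
side cam at [-0.31   0.83   0.703]
tub_long 0.7 [325. 190.] [ 0.564 -0.102]
tub_short 0.95 [282. 218.] [0.534 0.1  ]
hide_large 0.66 [414. 188.] [ 0.38  -0.308]
hide_small 0.62 [381. 173.] [ 0.517 -0.318]
gauge 0.69 [354. 168.] [ 0.603 -0.282]
dish 0.88 [256. 270.] [0.405 0.294]
deep_cup 0.94 [211. 253.] [0.533 0.334]
lidded_cup_a 0.93 [227. 263.] [0.472 0.328]
lidded_cup_a 0.64 [191. 240.] [0.615 0.338]
lidded_cup_a 0.36 [326. 186.] [ 0.577 -0.119]
rack 0.56 [220. 259.] [0.497 0.33 ]
{'time_s': 1.0, 'joints': array([-0.06818868,  0.41110015, -0.0127171 ,  1.59618128,  0.00559881,
        1.13431159, -0.08219876]), 'qvel': array([ 0.00042688,  0.00019374, -0.00108321,  0.00077982,  0.00127023,
        0.00105186,  0.00133665]), 'joint_efforts': array([-3.40262399e-03, -5.87746310e+01,  6.39037862e-01, -2.91387445e+01,
       -5.37574617e-02,  1.04459128e-02,  1.57627920e-05]), 'ee_pos': array([ 6.25009841e-01, -6.91308729e-06,  1.92660978e-01]), 'eef_rot': array([8.38943092e-06, 7.07101711e-01, 7.07111851e-01, 1.60114918e-05]), 'contact_force': array([ 0.34179796, -0.17596754,  1.04427365]), 'moment': array([-0.05233059,  0.0050106 , -0.00548591]), 'gripper_force': 0.0, 'grip_width': 1.0004966147357683}
```

```bash
python3 - <<'E'
import cv2
a=cv2.imread("pics/scene0.png"); cv2.imwrite("pics/scene0b.png",cv2.resize(a[130:370,150:490],None,fx=2.35,fy=2.35,interpolation=cv2.INTER_CUBIC))
a=cv2.imread("pics/side0.png"); cv2.imwrite("pics/side0b.png",cv2.resize(a[110:310,150:470],None,fx=2.5,fy=2.5,interpolation=cv2.INTER_CUBIC))
E
```

```text
(no output)
```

View pics/scene0b.png

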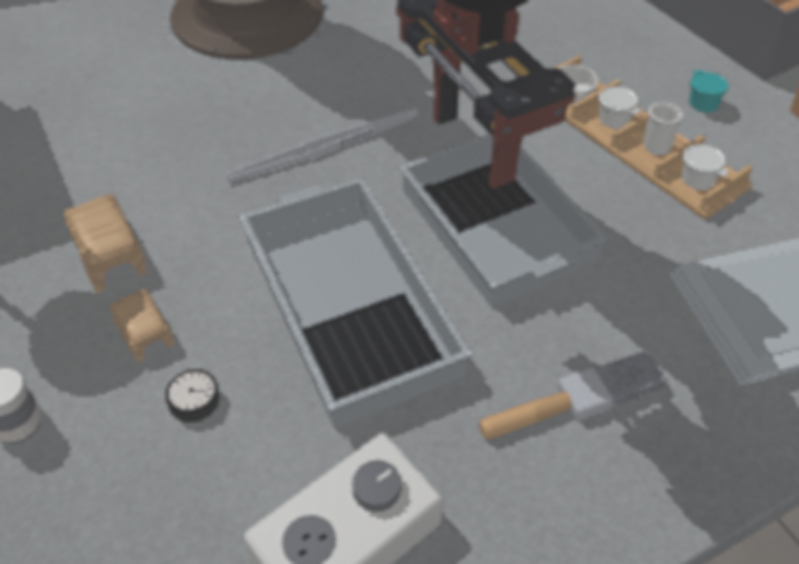

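View pics/side0b.png

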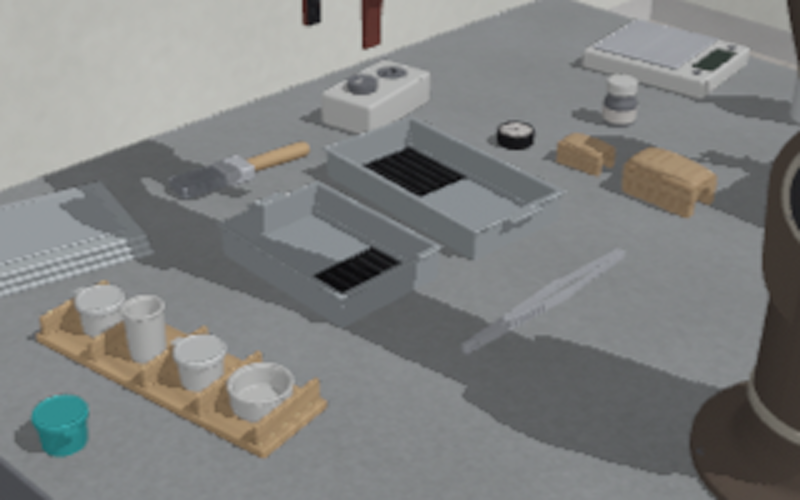

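The long tub's mat is at its far (+world x) end, and the short tub's mat is at its near end. From low to high x, the rack holds the dish, a lidded cup, the deep cup and a lidded cup. The turquoise cup stands off to the side of the rack.

```bash
python3 - <<'E'
from look import *
P=cam("wrist"); a=capture("wrist"); cv2.imwrite("pics/w0.png",a); print(P[0],(-P[1].T@P[2]).round(3),P[1][2].round(2),P[1][0].round(2))
cv2.imwrite("pics/w0b.png",cv2.resize(a,(800,500)))
for t in T:
    for d in tip_of(t,"wrist")[:4]:
        if d["conf"]>.2: print(t,round(d["conf"],2),np.round(d["centre"]),onz("wrist",d["centre"],0.,P).round(3)[:2])
E
```

```text
[[309.70691629   0.         324.3045997 ]
 [  0.         309.70691629 197.84267024]
 [  0.           0.           1.        ]] [0.625 0.077 0.386] [ 0.   -0.28 -0.96] [ 1. -0.  0.]
tub_long 0.91 [284. 244.] [ 0.57  -0.101]
tub_short 0.95 [256.  97.] [0.54  0.095]
hide_small 0.62 [253. 352.] [ 0.502 -0.313]
gauge 0.72 [312. 347.] [ 0.605 -0.293]
```

View pics/w0b.png

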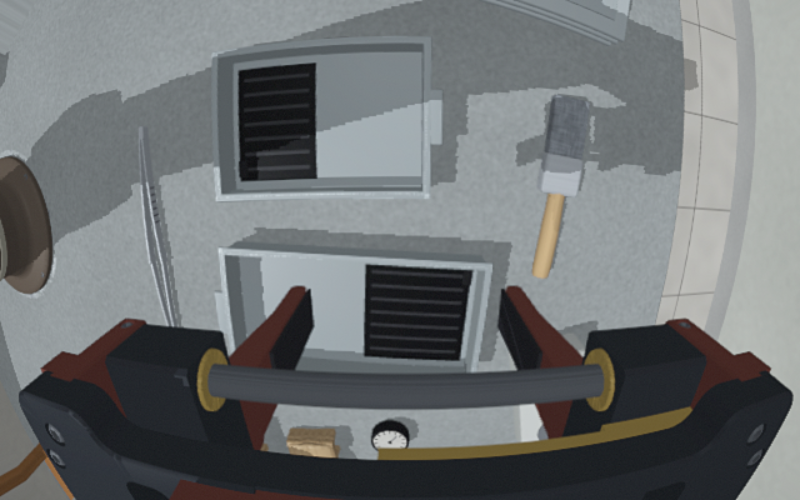

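```bash
cat >> look.py <<'E'
def ortho(img,P,x0,x1,y0,y1,z,s=1000):
    # rows: world y descending; columns: world x ascending; s px per m
    X,Y=np.meshgrid(np.arange(x0,x1,1/s),np.arange(y1,y0,-1/s)); K,R,t=P
    p=np.stack([X,Y,0*X+z],-1)@R.T+t; r=np.hypot(p[...,0],p[...,1]); k=np.arctan2(r,p[...,2])/np.maximum(r,1e-9)
    return cv2.remap(img,(K[0,0]*p[...,0]*k+K[0,2]).astype(np.float32),(K[1,1]*p[...,1]*k+K[1,2]).astype(np.float32),cv2.INTER_LINEAR)
def rectfit(mask,x0,y1,s=1000):
    out=[]
    for c in cv2.findContours(mask.astype(np.uint8)*255,cv2.RETR_EXTERNAL,cv2.CHAIN_APPROX_NONE)[0]:
        if cv2.contourArea(c)>600: 
            (u,v),(w,h),a=cv2.minAreaRect(c); out.append((round(x0+u/s,4),round(y1-v/s,4),round(w/s,4),round(h/s,4),round(-a,1)))
    return out
E
python3 - <<'E'
from look import *
P=cam("wrist"); a=cv2.imread("pics/w0.png")
for box in [(.40,.60,.0,.2),(.54,.72,-.2,-.03)]:
    o=ortho(a,P,*box,.004); m=(o.max(2)<70); m=cv2.morphologyEx(m.astype(np.uint8),cv2.MORPH_CLOSE,np.ones((9,9)))
    m=cv2.morphologyEx(m,cv2.MORPH_OPEN,np.ones((15,15)))
    print(rectfit(m,box[0],box[3])); cv2.imwrite(f"pics/o{box[0]}.png",o)
E
```

```text
[(0.494, 0.097, 0.116, 0.084, -90.0)]
[(0.6295, -0.195, 0.008, 0.179, -90.0), (0.6359, -0.1121, 0.1112, 0.1127, -3.6)]
```

Emit:
play_rows:
  rows:
    - [-0.045,-0.03,-0.01,0]
    - [-0.045,-0.03,-0.01,0]
    - [-0.045,-0.03,-0.01,0]
    - [-0.045,-0.03,-0.01,0]
    - [-0.045,-0.03,-0.01,0]
    - [0,0,0,0]
    - [0,0,0,0]

```text
time_s: 2.38
ee_pos: [0.4754, -0.2244, 0.2427]
eef_rot: [0.0, 0.707, 0.707, 0.0]
contact_force: [0.1, 1.2, 0.8]
grip_width: 0.997
gripper_force: 0.0
```

```bash
python3 - <<'E'
from look import *
P=cam("wrist"); a=capture("wrist"); cv2.imwrite("pics/w1.png",a); np.save("P1.npy",np.array(P,dtype=object),allow_pickle=True)
cv2.imwrite("pics/w1b.png",cv2.resize(a,(800,500)))
for t in ["hide_large","hide_small","gauge","tub_long"]:
    for d in tip_of(t,"wrist")[:4]:
        if d["conf"]>.2: print(t,round(d["conf"],2),np.round(d["centre"]),onz("wrist",d["centre"],0.,P).round(3)[:2])
E
```

```text
Traceback (most recent call last):
ValueError: could not broadcast input array from shape (3,3) into shape (3,)
```

```bash
cat >> look.py <<'E'
import pickle
def shot(n,names=()):
    P=cam("wrist"); a=capture("wrist"); cv2.imwrite(f"pics/{n}.png",a); pickle.dump(P,open(n+".pk","wb")); cv2.imwrite(f"pics/{n}b.png",cv2.resize(a,(800,500)))
    for t in names:
        for d in tip_of(t,"wrist")[:4]:
            if d["conf"]>.2: print(t,round(d["conf"],2),np.round(d["centre"]),onz("wrist",d["centre"],0.,P).round(3)[:2])
    return P,a
E
python3 -c "
from look import *
shot('w1',['hide_large','hide_small','gauge','tub_long'])"
```

```text
hide_large 0.9 [259. 223.] [ 0.376 -0.313]
hide_large 0.41 [393.  82.] [ 0.572 -0.105]
hide_small 0.8 [340. 222.] [ 0.499 -0.312]
gauge 0.7 [410. 209.] [ 0.606 -0.291]
tub_long 0.8 [390.  82.] [ 0.568 -0.105]
```

View pics/w1b.png

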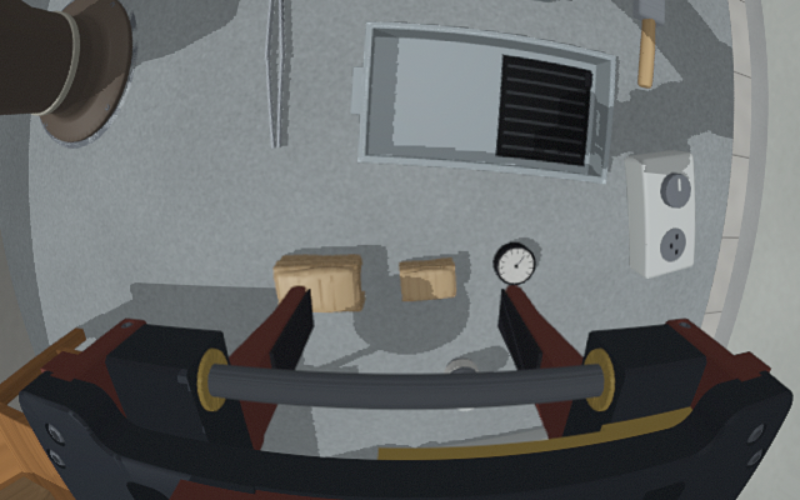

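The picture shows the large hide at about (318,285), the small hide at (428,279) and the gauge at (515,262). The long tub's mat is at (545,110).

```bash
cat > fit.py <<'E'
from look import *
P=pickle.load(open("w1.pk","rb")); a=cv2.imread("pics/w1.png")
def sand(o): h=cv2.cvtColor(o,cv2.COLOR_BGR2HSV); return cv2.morphologyEx(((h[...,0]>8)&(h[...,0]<28)&(h[...,1]>60)).astype(np.uint8),cv2.MORPH_CLOSE,np.ones((5,5)))
for n,box,z in [("L",(.30,.45,-.38,-.24),.05),("L0",(.30,.45,-.38,-.24),.0),("S",(.45,.56,-.37,-.25),.034),("S0",(.45,.56,-.37,-.25),.0)]:
    o=ortho(a,P,*box,z); print(n,rectfit(sand(o),box[0],box[3])); cv2.imwrite(f"pics/o{n}.png",o)
box=(.55,.68,-.36,-.22); o=ortho(a,P,*box,.02); m=cv2.morphologyEx((o.max(2)>150).astype(np.uint8),cv2.MORPH_CLOSE,np.ones((7,7))); print("G face",rectfit(m,box[0],box[3])); cv2.imwrite("pics/oG.png",o)
box=(.54,.74,-.2,-.02); o=ortho(a,P,*box,.004); m=cv2.morphologyEx((o.max(2)<60).astype(np.uint8),cv2.MORPH_CLOSE,np.ones((9,9))); m=cv2.morphologyEx(m,cv2.MORPH_OPEN,np.ones((15,15))); print("M",rectfit(m,box[0],box[3])); cv2.imwrite("pics/oM.png",o)
E
python3 fit.py; python3 -c "
import cv2,numpy as np
t=[cv2.resize(cv2.imread(f'pics/o{n}.png'),None,fx=2,fy=2) for n in ['L','S','G','M']]
W=np.zeros((600,800,3),np.uint8)
for (x,y),i in zip([(0,0),(300,0),(530,0),(0,285)],t):
    i=i[:600-y,:800-x]; W[y:y+i.shape[0],x:x+i.shape[1]]=i
cv2.imwrite('pics/mos.png',W)"
```

```text
L [(0.381, -0.3, 0.066, 0.1, -90.0)]
L0 [(0.3685, -0.3204, 0.0756, 0.1128, -89.2)]
S [(0.501, -0.3009, 0.0471, 0.061, -84.5)]
S0 [(0.5029, -0.314, 0.0511, 0.0661, -84.6)]
G face [(0.6145, -0.2895, 0.139, 0.129, -90.0)]
M [(0.6364, -0.1094, 0.1107, 0.1169, -3.4)]
```

View pics/mos.png

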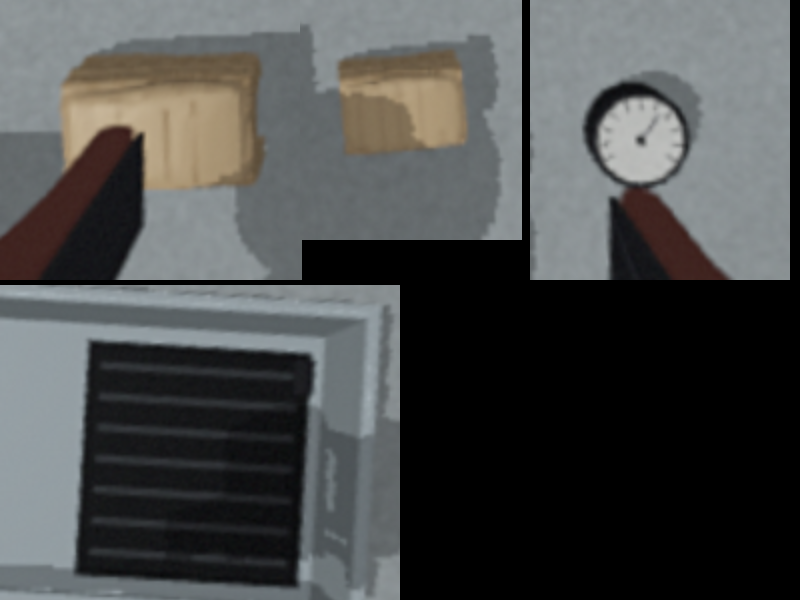

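Emit:
play_rows:
  rows:
    - [0,0,0.012,10]
    - [0,0,0.012,10]
    - [0,0,0.012,10]
    - [0,0,0.012,10]
    - [0,0,0.012,10]
    - [0,0,0.012,10]
    - [0,0,0.012,10]
    - [0,0,0.012,10]
    - [0,0,0.012,10]
    - [0,0,0,0]
  jaw: -1
  force: 20

```text
time_s: 3.92
ee_pos: [0.4747, -0.2243, 0.1338]
eef_rot: [-0.0, 1.0, 0.001, -0.001]
contact_force: [0.2, -0.2, -0.2]
grip_width: 0.996
gripper_force: 0.0
```

Emit:
play_rows:
  rows:
    - [-0.032,0.029,0,0]
    - [-0.032,0.029,0,0]
    - [-0.032,0.029,0,0]
    - [0,0,0.03,0]
    - [0,0,0,0]

```text
time_s: 4.55
ee_pos: [0.3781, -0.3114, 0.1039]
eef_rot: [-0.001, 1.0, 0.002, -0.001]
contact_force: [0.3, 0.3, -0.1]
grip_width: 1.0
gripper_force: 0.0
```

```bash
python3 -c "
from look import *
print(arm.observe()['joints'].round(2))
shot('w2',['hide_large','hide_small','gauge'])"
```

```text
[ 0.29  0.3   0.36  2.03 -0.14  0.84 -0.84]
hide_large 0.73 [324. 192.] [ 0.374 -0.31 ]
hide_small 0.55 [323.  65.] [ 0.499 -0.309]
```

View pics/w2b.png

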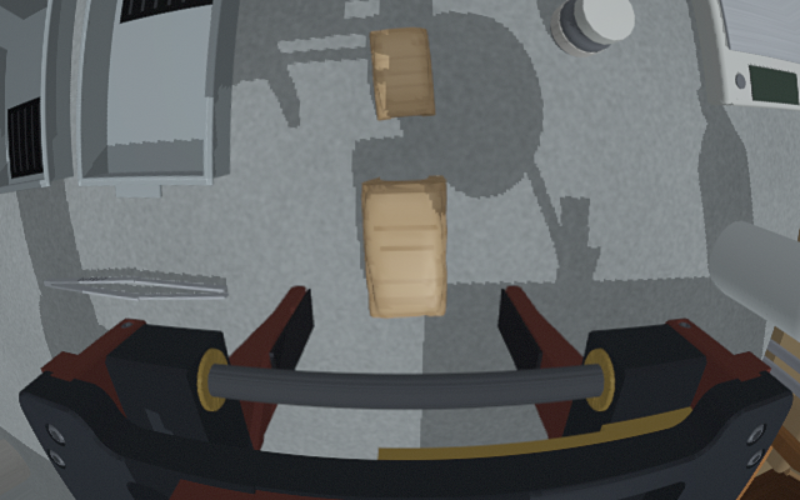

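The large hide sits midway between the fingers, so I'm going down to grip it.

Emit:
play_rows:
  rows:
    - [0,0,0.031,0]
    - [0,0,0.031,0]
    - [0,0,0.02,0]
    - [0,0,0.01,0]
    - [0,0,0,0]

```text
time_s: 5.38
ee_pos: [0.3793, -0.3119, 0.0128]
eef_rot: [-0.0, 1.0, 0.0, -0.0]
contact_force: [0.4, -0.0, 0.4]
grip_width: 0.999
gripper_force: 0.0
```

Emit:
play_rows:
  rows:
    - [0,0,0,0]
    - [0,0,0,0]
    - [0,0,0,0]
    - [0,0,0,0]
    - [0,0,0,0]
    - [0,0,0,0]
  jaw: 1
  force: 25

```text
time_s: 6.12
ee_pos: [0.3791, -0.3119, 0.0128]
eef_rot: [-0.0, 1.0, 0.0, 0.0]
contact_force: [-0.1, 1.5, 4.1]
grip_width: 0.543
gripper_force: 24.9
```

Emit:
play_rows:
  rows:
    - [0,0,-0.02,0]
    - [0,0,-0.04,0]
    - [0,0,-0.05,0]
    - [0,0,0,0]

```text
time_s: 6.62
ee_pos: [0.3808, -0.3135, 0.1256]
eef_rot: [0.002, 1.0, -0.0, 0.003]
contact_force: [-0.0, -0.5, -2.0]
grip_width: 0.543
gripper_force: 24.9
```

```bash
python3 - <<'E'
from look import *
from fit import sand
P=pickle.load(open("w2.pk","rb")); a=cv2.imread("pics/w2.png")
for n,box,z in [("L50",(.30,.45,-.38,-.24),.05),("L42",(.30,.45,-.38,-.24),.042),("S34",(.45,.56,-.37,-.25),.034)]:
    o=ortho(a,P,*box,z); print(n,rectfit(sand(o),box[0],box[3])); cv2.imwrite(f"pics/q{n}.png",o)
P,a=shot("w3",["hide_large"])
o=ortho(a,P,.30,.46,-.38,-.24,.162); print(rectfit(sand(o),.30,-.24))
print(arm.observe()["ee_pos"])
E
```

```text
L [(0.381, -0.3, 0.066, 0.1, -90.0)]
L0 [(0.3685, -0.3204, 0.0756, 0.1128, -89.2)]
S [(0.501, -0.3009, 0.0471, 0.061, -84.5)]
S0 [(0.5029, -0.314, 0.0511, 0.0661, -84.6)]
G face [(0.6145, -0.2895, 0.139, 0.129, -90.0)]
M [(0.6364, -0.1094, 0.1107, 0.1169, -3.4)]
L50 [(0.3809, -0.3104, 0.0543, 0.0973, -88.2)]
L42 [(0.3789, -0.3104, 0.0563, 0.1011, -88.1)]
S34 [(0.5003, -0.308, 0.0388, 0.0626, -85.2)]
hide_large 0.71 [327. 227.] [ 0.332 -0.316]
[(0.391, -0.3126, 0.0531, 0.0853, -88.5)]
[ 0.37886543 -0.31169947  0.12228925]
```

View pics/w3b.png

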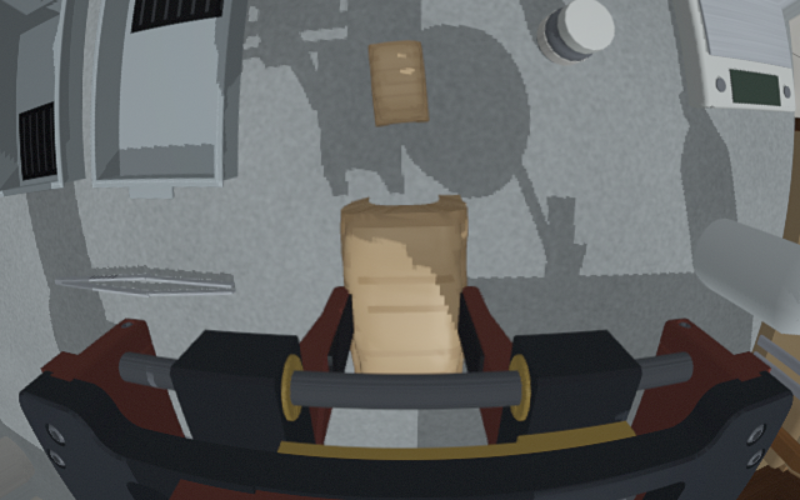

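Emit:
play_rows:
  rows:
    - [0.03,-0.023,0,0]
    - [0.04,-0.032,0,0]
    - [0.05,-0.039,0,0]
    - [0.05,-0.039,0,0]
    - [0.05,-0.039,0,0]
    - [0.038,-0.031,0,0]
    - [0,0,0,3]
    - [0,0,0,0]

```text
time_s: 7.72
ee_pos: [0.6335, -0.1103, 0.1198]
eef_rot: [0.0, 1.0, -0.026, -0.002]
contact_force: [-0.8, 0.0, -1.8]
grip_width: 0.541
gripper_force: 24.9
```

Emit:
play_rows:
  rows:
    - [0,0,0.03,0]
    - [0,0,0.03,0]
    - [0,0,0.02,0]
    - [0,0,0,0]
    - [0,0,0,0]

```text
time_s: 8.35
ee_pos: [0.6354, -0.1112, 0.0434]
eef_rot: [0.0, 1.0, -0.026, 0.001]
contact_force: [0.5, -0.1, -1.4]
grip_width: 0.541
gripper_force: 24.9
```

```bash
python3 - <<'E'
from look import *
from fit import sand
print(arm.observe()["joints"].round(2),arm.observe()["ee_pos"])
P,a=shot("w4",["hide_large"])
cv2.imwrite("pics/scene1.png",capture("scene"))
E
```

```text
L [(0.381, -0.3, 0.066, 0.1, -90.0)]
L0 [(0.3685, -0.3204, 0.0756, 0.1128, -89.2)]
S [(0.501, -0.3009, 0.0471, 0.061, -84.5)]
S0 [(0.5029, -0.314, 0.0511, 0.0661, -84.6)]
G face [(0.6145, -0.2895, 0.139, 0.129, -90.0)]
M [(0.6364, -0.1094, 0.1107, 0.1169, -3.4)]
[-0.09  0.6   0.27  1.7  -0.2   0.86 -1.36] [ 0.63537381 -0.11118526  0.04343229]
hide_large 0.78 [321. 228.] [ 0.618 -0.107]
```

View pics/w4b.png

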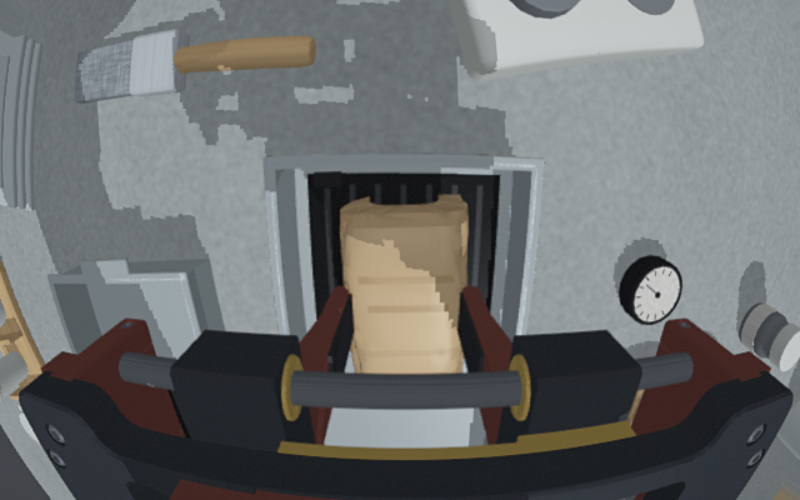

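The hide is centred over the mat, so I'm lowering and releasing it.

Emit:
play_rows:
  rows:
    - [0.002,-0.001,0.012,0]
    - [0,0,0.008,0]
    - [0,0,0.005,0]
    - [0,0,0,0]
    - [0,0,0,0]

```text
time_s: 9.12
ee_pos: [0.637, -0.1099, 0.0178]
eef_rot: [0.0, 1.0, -0.026, 0.0]
contact_force: [-0.6, -0.1, -1.4]
grip_width: 0.539
gripper_force: 24.9
```

Emit:
play_rows:
  rows:
    - [0,0,0,0]
    - [0,0,0,0]
    - [0,0,0,0]
    - [0,0,0,0]
  jaw: -0.5

```text
time_s: 9.62
ee_pos: [0.637, -0.1098, 0.0178]
eef_rot: [-0.0, 1.0, -0.026, 0.0]
contact_force: [-0.2, 0.4, 0.1]
grip_width: 0.75
gripper_force: 0.0
```

Emit:
play_rows:
  rows:
    - [0,0,-0.02,0]
    - [0,0,-0.04,0]
    - [0,0,-0.04,0]
    - [0,0,0,-3]
    - [0,0,0,0]

```text
time_s: 10.25
ee_pos: [0.6374, -0.1099, 0.1195]
eef_rot: [-0.0, 1.0, -0.0, 0.001]
contact_force: [0.1, -0.9, -0.3]
grip_width: 0.749
gripper_force: 0.0
```

Emit:
play_rows:
  rows:
    - [-0.007,0.04,0,0]
    - [-0.008,0.05,0,0]
    - [-0.009,0.05,0,0]
    - [-0.008,0.04,0,0]
    - [0,0,0.04,0]
    - [0,0,0.02,0]
    - [0,0,0,0]
  jaw: -1

```text
time_s: 11.12
ee_pos: [0.6039, -0.2882, 0.0558]
eef_rot: [-0.001, 1.0, 0.0, -0.002]
contact_force: [0.3, 0.6, 0.1]
grip_width: 1.0
gripper_force: 0.0
```

```bash
sed -i '/^for n,box/,$d' fit.py; python3 - <<'E'
from look import *
print(arm.observe()["ee_pos"])
P,a=shot("w5",["gauge"])
print([onz("wrist",d["centre"],0,P)[:2].round(3) for d in tip_of("gauge","wrist")[:1]])
o=ortho(a,P,.54,.70,-.36,-.23,.02); cv2.imwrite("pics/g5.png",cv2.resize(o,None,fx=2,fy=2))
E
```

```text
[ 0.60390176 -0.28822777  0.05580386]
gauge 0.85 [324. 202.] [ 0.605 -0.287]
[array([ 0.605, -0.287])]
```

View pics/g5.png

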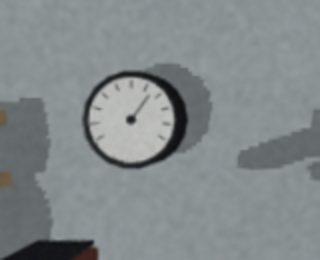

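The gauge lies at (0.605, -0.289), under the TCP. Gripping it now.

Emit:
play_rows:
  rows:
    - [0.001,0.001,0.025,0]
    - [0,0,0.015,0]
    - [0,0,0.0105,0]
    - [0,0,0,0]
    - [0,0,0,0]

```text
time_s: 11.9
ee_pos: [0.6063, -0.2911, 0.0078]
eef_rot: [0.0, 1.0, -0.0, 0.0]
contact_force: [-0.2, -0.6, 0.4]
grip_width: 1.002
gripper_force: 0.0
```

Emit:
play_rows:
  rows:
    - [0,0,0,0]
    - [0,0,0,0]
    - [0,0,0,0]
    - [0,0,0,0]
    - [0,0,0,0]
    - [0,0,0,0]
  jaw: 1
  force: 15

```text
time_s: 12.65
ee_pos: [0.6059, -0.2908, 0.0071]
eef_rot: [-0.0, 1.0, 0.0, -0.0]
contact_force: [-0.3, 0.4, 0.0]
grip_width: 0.358
gripper_force: 0.0
```

Emit:
play_rows:
  rows:
    - [0,0,-0.02,0]
    - [0,0,-0.04,0]
    - [0,0,-0.04,0]
    - [0,0,0,0]
    - [0,0,0,0]

```text
time_s: 13.28
ee_pos: [0.6059, -0.2907, 0.1078]
eef_rot: [0.0, 1.0, 0.0, 0.0]
contact_force: [-0.5, -0.1, -0.1]
grip_width: 0.006
gripper_force: 0.0
```

```bash
python3 - <<'E'
from look import *
P,a=shot("w6",["gauge"])
E
```

```text
gauge 0.87 [325. 189.] [ 0.604 -0.29 ]
```

View pics/w6b.png

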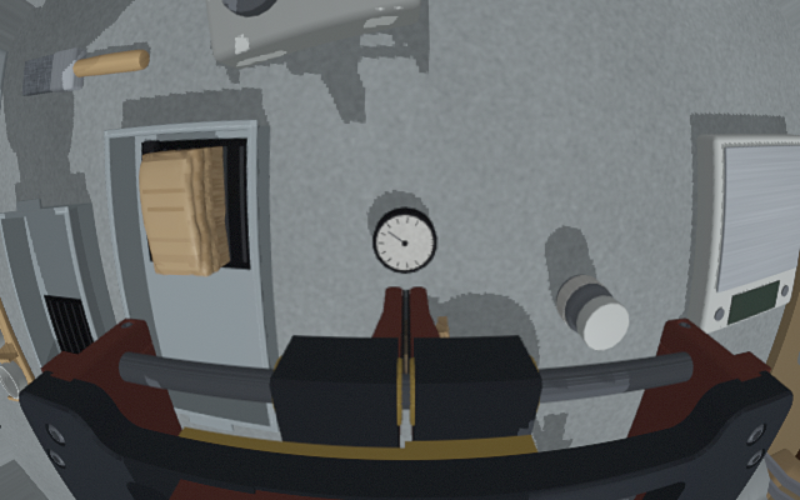

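```bash
python3 - <<'E'
from look import *
s=arm.observe(); p=s["ee_pos"]; print(p,s["grip_width"])
P=cam("wrist"); print("cam",-P[1].T@P[2])
for d in (-.02,0,.02,.04): print(d,proj("wrist",p+[0,0,d],P).round(1)*1.25)
out=[]
for c in ("scene","side"):
    a=capture(c); P=cam(c); u=proj(c,p,P); print(c,u.round(1))
    r=np.int32(u.round()); b=a[r[1]-60:r[1]+40,r[0]-65:r[0]+65].copy(); b=cv2.resize(b,None,fx=3,fy=3,interpolation=cv2.INTER_CUBIC); k=((u-(r-[65,60]))*3).astype(int); cv2.drawMarker(b,tuple(int(v) for v in k),(0,0,255),0,12,1); out.append(b)
cv2.imwrite("pics/tip.png",np.hstack(out))
E
```

```text
[ 0.60527422 -0.29036334  0.10638433] 0.007257772774785231
cam [ 0.68269    -0.28978555  0.29936429]
-0.02 [406.375 272.125]
0 [406.5  284.75]
0.02 [406.625 300.   ]
0.04 [406.75 318.5 ]
scene [224.6 272.7]
side [356.7 137. ]
```

View pics/tip.png

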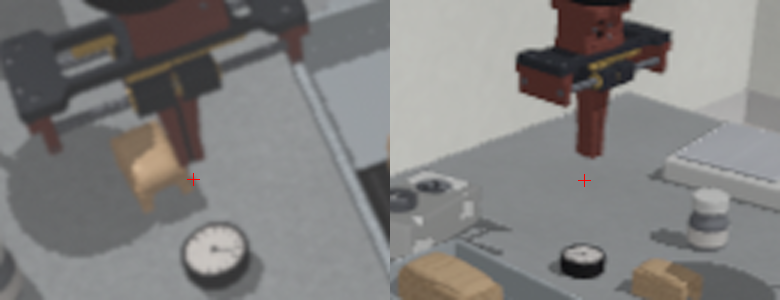

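```bash
python3 - <<'E'
from look import *
p=arm.observe()["ee_pos"]
R0={c:np.int32(proj(c,p).round()) for c in("scene","side")}
S=R0["scene"]-[65,60]+np.array([190,160])/3; D=R0["side"]-[65,60]+np.array([591-390,156])/3
A=[]
for c,u in(("scene",S),("side",D)):
    o,d=ray(c,u); A.append((o,d/np.linalg.norm(d)))
    print(c,u,[ (d, proj(c,p+[0,0,d]).round(1)) for d in (.01,.02)])
M=sum(np.eye(3)-np.outer(d,d) for o,d in A); b=sum((np.eye(3)-np.outer(d,d))@o for o,d in A); X=np.linalg.solve(M,b); print("tip",X,"ee",p)
for dx in(-.01,.01):
  for z in (0,.005,.01,.015,.02): print(dx,z,(proj("wrist",p+[dx,0,z])*1.25).round(1))
E
```

```text
scene [223.33333333 266.33333333] [(0.01, array([223.8, 269.8])), (0.02, array([223. , 266.9]))]
side [359. 129.] [(0.01, array([356.9, 134.2])), (0.02, array([357.1, 131.3]))]
tip [ 0.6048379  -0.2927669   0.13164484] ee [ 0.60525656 -0.29044068  0.10608591]
-0.01 0 [406.5 301.8]
-0.01 0.005 [406.5 305.6]
-0.01 0.01 [406.5 309.7]
-0.01 0.015 [406.6 313.9]
-0.01 0.02 [406.6 318.3]
0.01 0 [406.5 267.2]
0.01 0.005 [406.5 270.4]
0.01 0.01 [406.6 273.8]
0.01 0.015 [406.6 277.3]
0.01 0.02 [406.6 281. ]
```

The fingertips are really about 25 mm above the reported TCP, which is why the gauge was missed. I'm opening over it and going down in small steps until they touch, to calibrate.

Emit:
play_rows:
  rows:
    - [0,0,0.03,0]
    - [0,0,0.03,0]
    - [0,0,0.025,0]
    - [0,0,0.012,0]
    - [0,0,0,0]
    - [0,0,0,0]
    - [0,0,0,0]
    - [0,0,0,0]
  jaw: -1

```text
time_s: 14.48
ee_pos: [0.6063, -0.2909, 0.0109]
eef_rot: [0.0, 1.0, 0.0, 0.001]
contact_force: [-0.3, 0.1, 0.3]
grip_width: 0.872
gripper_force: 0.0
```

Emit:
play_rows:
  rows:
    - [0,0,0.005,0]
    - [0,0,0.005,0]
    - [0,0,0.003,0]
    - [0,0,0,0]
    - [0,0,0,0]

```text
time_s: 15.1
ee_pos: [0.6059, -0.2908, -0.0028]
eef_rot: [0.0, 1.0, 0.0, 0.0]
contact_force: [0.1, -0.3, -0.0]
grip_width: 1.004
gripper_force: 0.0
```

Emit:
play_rows:
  rows:
    - [0,0,0.002,0]
    - [0,0,0.002,0]
    - [0,0,0,0]
    - [0,0,0,0]

```text
time_s: 15.6
ee_pos: [0.6059, -0.2908, -0.0068]
eef_rot: [0.0, 1.0, -0.0, 0.0]
contact_force: [0.8, 1.1, 1.1]
grip_width: 0.996
gripper_force: 0.0
```

Emit:
play_rows:
  rows:
    - [0,0,0.002,0]
    - [0,0,0.002,0]
    - [0,0,0,0]
    - [0,0,0,0]

```text
time_s: 16.1
ee_pos: [0.6059, -0.2908, -0.0109]
eef_rot: [-0.0, 1.0, 0.0, -0.0]
contact_force: [-0.7, 0.4, 0.1]
grip_width: 1.003
gripper_force: 0.0
```

Emit:
play_rows:
  rows:
    - [0,0,0.002,0]
    - [0,0,0.002,0]
    - [0,0,0,0]
    - [0,0,0,0]

```text
time_s: 16.6
ee_pos: [0.6059, -0.2908, -0.0149]
eef_rot: [-0.0, 1.0, -0.0, -0.0]
contact_force: [-0.3, 0.2, -0.3]
grip_width: 1.0
gripper_force: 0.0
```

Emit:
play_rows:
  rows:
    - [0,0,0.0015,0]
    - [0,0,0.0015,0]
    - [0,0,0,0]
    - [0,0,0,0]

```text
time_s: 17.1
ee_pos: [0.6059, -0.2908, -0.0179]
eef_rot: [-0.0, 1.0, -0.0, 0.0]
contact_force: [-0.4, 0.9, 0.8]
grip_width: 1.001
gripper_force: 0.0
```

Emit:
play_rows:
  rows:
    - [0,0,0.0015,0]
    - [0,0,0.0015,0]
    - [0,0,0,0]

```text
time_s: 17.48
ee_pos: [0.6058, -0.2907, -0.021]
eef_rot: [-0.0, 1.0, 0.0, -0.0]
contact_force: [-0.1, -0.0, 0.0]
grip_width: 1.0
gripper_force: 0.0
```

Emit:
play_rows:
  rows:
    - [0,0,0.001,0]
    - [0,0,0.001,0]
    - [0,0,0,0]

```text
time_s: 17.85
ee_pos: [0.6058, -0.2907, -0.023]
eef_rot: [-0.0, 1.0, 0.0, -0.0]
contact_force: [0.2, 0.4, 0.7]
grip_width: 0.999
gripper_force: 0.0
```

Emit:
play_rows:
  rows:
    - [0,0,0.001,0]
    - [0,0,0.001,0]
    - [0,0,0,0]

```text
time_s: 18.23
ee_pos: [0.6058, -0.2908, -0.025]
eef_rot: [-0.0, 1.0, -0.0, -0.0]
contact_force: [0.1, -0.4, 0.4]
grip_width: 1.002
gripper_force: 0.0
```

Emit:
play_rows:
  rows:
    - [0,0,0.001,0]
    - [0,0,0.001,0]
    - [0,0,0,0]

```text
time_s: 18.6
ee_pos: [0.6058, -0.2907, -0.027]
eef_rot: [-0.0, 1.0, 0.0, -0.0]
contact_force: [-0.2, -0.3, -0.1]
grip_width: 0.998
gripper_force: 0.0
```

Emit:
play_rows:
  rows:
    - [0,0,0.001,0]
    - [0,0,0.001,0]
    - [0,0,0,0]

```text
time_s: 18.98
ee_pos: [0.6058, -0.2907, -0.029]
eef_rot: [-0.0, 1.0, 0.0, -0.0]
contact_force: [0.4, -0.2, 1.5]
grip_width: 1.002
gripper_force: 0.0
```

Emit:
play_rows:
  rows:
    - [0,0,0.001,0]
    - [0,0,0.001,0]
    - [0,0,0,0]

```text
time_s: 19.35
ee_pos: [0.606, -0.2909, -0.0295]
eef_rot: [-0.0, 1.0, -0.0, 0.0]
contact_force: [-4.1, 2.4, 10.6]
grip_width: 0.996
gripper_force: 5.2
```

Contact comes at ee z = -0.029, so the true tip is 29 mm above the reported value. I'm backing off 3 mm and gripping.

Emit:
play_rows:
  rows:
    - [0,0,-0.004,0]
    - [0,0,0,0]
    - [0,0,0,0]

```text
time_s: 19.73
ee_pos: [0.6058, -0.2907, -0.027]
eef_rot: [-0.0, 1.0, 0.0, -0.0]
contact_force: [0.1, 0.8, -1.3]
grip_width: 0.999
gripper_force: 0.0
```

Emit:
play_rows:
  rows:
    - [0,0,0,0]
    - [0,0,0,0]
    - [0,0,0,0]
    - [0,0,0,0]
    - [0,0,0,0]
    - [0,0,0,0]
  jaw: 1
  force: 15

```text
time_s: 20.48
ee_pos: [0.6059, -0.2908, -0.0269]
eef_rot: [0.0, 1.0, 0.0, 0.0]
contact_force: [1.2, 0.7, -0.4]
grip_width: 0.564
gripper_force: 15.0
```

Emit:
play_rows:
  rows:
    - [0,0,-0.02,0]
    - [0,0,-0.04,0]
    - [0,0,-0.05,0]
    - [-0.025,-0.035,0,0]
    - [-0.03,-0.042,0,0]
    - [-0.03,-0.042,0,0]
    - [-0.03,-0.042,0,0]
    - [-0.02,-0.03,0,0]
    - [0,0,0,0]
    - [0,0,0,0]

```text
time_s: 21.72
ee_pos: [0.472, -0.1004, 0.0843]
eef_rot: [0.0, 1.0, -0.0, 0.001]
contact_force: [0.1, -0.7, -0.5]
grip_width: 0.564
gripper_force: 15.0
```

```bash
python3 - <<'E'
from look import *
print(arm.observe()["joints"].round(2))
P,a=shot("w7",["gauge","hide_large","tub_long"])
E
```

```text
[-0.13  0.31  0.29  2.07 -0.12  0.78 -1.34]
gauge 0.9 [328. 248.] [ 0.417 -0.103]
hide_large 0.65 [335.  19.] [ 0.634 -0.11 ]
tub_long 0.74 [331.  90.] [ 0.567 -0.106]
```

View pics/w7b.png

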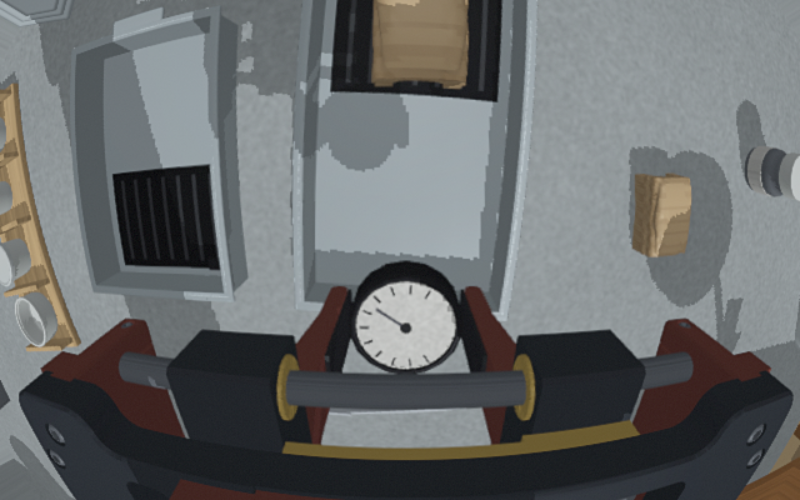

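The gauge is held level, and the large hide stands on its mat at about (0.634, -0.110). Lowering the gauge.

Emit:
play_rows:
  rows:
    - [-0.001,0,0.04,0]
    - [0,0,0.04,0]
    - [0,0,0.016,0]
    - [0,0,0.009,0]
    - [0,0,0,0]
    - [0,0,0,0]

```text
time_s: 22.68
ee_pos: [0.4708, -0.1, -0.0209]
eef_rot: [0.0, 1.0, -0.0, 0.001]
contact_force: [0.4, 0.1, -0.9]
grip_width: 0.566
gripper_force: 15.0
```

Emit:
play_rows:
  rows:
    - [0,0,0.001,0]
    - [0,0,0,0]

```text
time_s: 22.92
ee_pos: [0.4703, -0.0998, -0.0224]
eef_rot: [-0.0, 1.0, 0.0, 0.0]
contact_force: [0.2, 0.3, -0.9]
grip_width: 0.564
gripper_force: 15.0
```

Emit:
play_rows:
  rows:
    - [0,0,0.001,0]
    - [0,0,0,0]

```text
time_s: 23.18
ee_pos: [0.4699, -0.0998, -0.0239]
eef_rot: [-0.0, 1.0, 0.0, -0.0]
contact_force: [-0.1, -0.2, -0.8]
grip_width: 0.563
gripper_force: 15.0
```

Emit:
play_rows:
  rows:
    - [0,0,0,0]
    - [0,0,0,0]
    - [0,0,0,0]
  jaw: -0.45

```text
time_s: 23.55
ee_pos: [0.4699, -0.0998, -0.0238]
eef_rot: [0.0, 1.0, 0.0, 0.0]
contact_force: [0.5, 0.4, -0.8]
grip_width: 0.731
gripper_force: 0.0
```

Emit:
play_rows:
  rows:
    - [0,0,-0.02,0]
    - [0,0,-0.04,0]
    - [0,0,-0.045,0]
    - [0,0,0,0]

```text
time_s: 24.05
ee_pos: [0.4722, -0.1001, 0.0841]
eef_rot: [0.0, 1.0, -0.0, 0.003]
contact_force: [0.1, 0.2, -0.8]
grip_width: 0.727
gripper_force: 0.0
```

Emit:
play_rows:
  rows:
    - [0.006,0.045,0,0]
    - [0.007,0.055,0,0]
    - [0.008,0.055,0,0]
    - [0.007,0.055,0,0]
    - [0,0,0.02,-5]
    - [0,0,0,0]
    - [0,0,0,0]
  jaw: -1

```text
time_s: 24.92
ee_pos: [0.4978, -0.3089, 0.0609]
eef_rot: [-0.0, 0.999, 0.043, -0.0]
contact_force: [0.3, 0.2, 0.1]
grip_width: 1.0
gripper_force: 0.0
```

```bash
python3 - <<'E'
from look import *
from fit import sand
P,a=shot("w8",["hide_small","gauge"])
box=(.45,.56,-.37,-.25)
for z in(.034,.03): print(rectfit(sand(ortho(a,P,*box,z)),box[0],box[3]))
E
```

```text
hide_small 0.72 [324. 200.] [ 0.499 -0.308]
gauge 0.72 [116. 212.] [ 0.468 -0.097]
[(0.5055, -0.3076, 0.0386, 0.065, -84.8)]
[(0.5042, -0.3076, 0.0392, 0.0661, -84.8)]
```

Emit:
play_rows:
  rows:
    - [0.002,0,0.03,0]
    - [0,0,0.03,0]
    - [0,0,0.015,0]
    - [0,0,0.009,0]
    - [0,0,0,0]

```text
time_s: 25.7
ee_pos: [0.5, -0.3096, -0.0227]
eef_rot: [-0.0, 0.999, 0.044, -0.0]
contact_force: [-0.5, -0.0, -0.0]
grip_width: 1.002
gripper_force: 0.0
```

Emit:
play_rows:
  rows:
    - [0,0,0,0]
    - [0,0,0,0]
    - [0,0,0,0]
    - [0,0,0,0]
    - [0,0,0,0]
    - [0,0,0,0]
    - [0,0,0,0]
  jaw: 1
  force: 15

```text
time_s: 26.58
ee_pos: [0.4999, -0.3096, -0.0228]
eef_rot: [-0.0, 0.999, 0.044, 0.0]
contact_force: [-0.4, 0.3, 1.9]
grip_width: 0.476
gripper_force: 15.0
```

Emit:
play_rows:
  rows:
    - [0,0,-0.03,0]
    - [0,0,-0.05,0]
    - [0,0,-0.05,5]
    - [0,0,0,0]
    - [0,0,0,0]

```text
time_s: 27.2
ee_pos: [0.4996, -0.3091, 0.1065]
eef_rot: [-0.0, 1.0, 0.001, -0.0]
contact_force: [0.0, 0.9, -0.5]
grip_width: 0.475
gripper_force: 15.0
```

Emit:
play_rows:
  rows:
    - [-0.001,-0.035,0,0]
    - [-0.001,-0.05,0,0]
    - [-0.001,-0.055,0,0]
    - [-0.001,-0.055,0,0]
    - [-0.001,-0.055,0,0]
    - [-0.001,-0.055,0,0]
    - [-0.001,-0.055,0,0]
    - [0,-0.045,0,0]
    - [0,0,0,0]
    - [0,0,0,0]

```text
time_s: 28.45
ee_pos: [0.492, 0.0944, 0.1059]
eef_rot: [0.001, 1.0, 0.0, -0.001]
contact_force: [-0.5, -0.2, -1.5]
grip_width: 0.477
gripper_force: 15.0
```

```bash
python3 - <<'E'
from look import *
print(arm.observe()["joints"].round(2))
P,a=shot("w9",["tub_short","gauge"])
box=(.42,.60,.0,.2)
o=ortho(a,P,*box,.004); cv2.imwrite("pics/o9.png",cv2.resize(o,None,fx=2,fy=2))
K,R,t=P
P0=pickle.load(open("w7.pk","rb")); a=cv2.imread("pics/w7.png")
box=(.42,.57,.0,.2); o=ortho(a,P0,*box,.004); m=cv2.morphologyEx((o.max(2)<60).astype(np.uint8),cv2.MORPH_CLOSE,np.ones((9,9))); m=cv2.morphologyEx(m,cv2.MORPH_OPEN,np.ones((15,15))); print("M",rectfit(m,box[0],box[3]))
E
```

```text
[-0.48  0.3   0.23  2.   -0.09  0.85 -1.77]
tub_short 0.81 [317. 137.] [0.543 0.102]
gauge 0.72 [498. 210.] [ 0.467 -0.103]
gauge 0.37 [326. 245.] [0.43  0.093]
M [(0.4945, 0.104, 0.083, 0.104, 0.0)]
```

Emit:
play_rows:
  rows:
    - [0,-0.002,0.04,0]
    - [0,0,0.04,0]
    - [0,0,0.025,0]
    - [0,0,0.013,0]
    - [0,0,0.006,0]
    - [0,0,0,0]
    - [0,0,0,0]

```text
time_s: 29.48
ee_pos: [0.4936, 0.0975, -0.016]
eef_rot: [-0.0, 1.0, -0.0, 0.001]
contact_force: [0.6, -0.0, -1.0]
grip_width: 0.476
gripper_force: 15.0
```

Emit:
play_rows:
  rows:
    - [0,0,0.001,0]
    - [0,0,0,0]
    - [0,0,0,0]

```text
time_s: 29.85
ee_pos: [0.493, 0.0975, -0.0177]
eef_rot: [-0.0, 1.0, 0.0, 0.0]
contact_force: [-0.6, 0.1, -0.5]
grip_width: 0.476
gripper_force: 15.0
```

Emit:
play_rows:
  rows:
    - [0,0,0,0]
    - [0,0,0,0]
    - [0,0,0,0]
    - [0,0,0,0]
  jaw: -0.35

```text
time_s: 30.35
ee_pos: [0.4929, 0.0974, -0.0179]
eef_rot: [0.0, 1.0, -0.0, 0.0]
contact_force: [-0.5, -0.7, -0.7]
grip_width: 0.676
gripper_force: 0.0
```

Emit:
play_rows:
  rows:
    - [0,0,-0.02,0]
    - [0,0,-0.04,0]
    - [0,0,-0.05,0]
    - [0,0,-0.04,0]
    - [0,0,0,0]

```text
time_s: 30.98
ee_pos: [0.495, 0.0979, 0.1351]
eef_rot: [-0.001, 1.0, -0.0, 0.003]
contact_force: [0.6, 0.7, -0.1]
grip_width: 0.675
gripper_force: 0.0
```

Emit:
play_rows:
  rows:
    - [-0.005,-0.04,-0.015,0]
    - [-0.005,-0.05,-0.02,0]
    - [-0.005,-0.05,-0.02,0]
    - [-0.005,-0.04,-0.01,0]
    - [0,0,0,0]
    - [0,0,0,0]
  jaw: -1

```text
time_s: 31.72
ee_pos: [0.4725, 0.2763, 0.1959]
eef_rot: [0.001, 1.0, -0.0, -0.001]
contact_force: [0.1, -0.9, -0.2]
grip_width: 1.0
gripper_force: 0.0
```

```bash
python3 - <<'E'
from look import *
print(arm.observe()["joints"].round(2))
P,a=shot("w10")
for t,z in[("rack",0),("dish",.01),("deep_cup",.01),("lidded_cup_a",.01),("hide_small",0.003)]:
    for d in tip_of(t,"wrist")[:4]:
        if d["conf"]>.2: print(t,round(d["conf"],2),np.round(d["centre"]),onz("wrist",d["centre"],z,P).round(3)[:2])
o=ortho(a,P,.33,.68,.20,.44,.036); cv2.imwrite("pics/o10.png",cv2.resize(o,None,fx=2.2,fy=2.2))
E
```

```text
[-0.75  0.28  0.16  1.79 -0.05  1.08 -2.14]
rack 0.84 [279. 154.] [0.495 0.334]
dish 0.55 [305. 233.] [0.391 0.303]
deep_cup 0.78 [271. 126.] [0.531 0.341]
lidded_cup_a 0.81 [285. 180.] [0.463 0.326]
lidded_cup_a 0.77 [186. 162.] [0.488 0.46 ]
lidded_cup_a 0.67 [264.  72.] [0.599 0.349]
lidded_cup_a 0.49 [558. 180.] [ 0.467 -0.09 ]
hide_small 0.62 [460. 157.] [0.494 0.094]
```

View pics/o10.png

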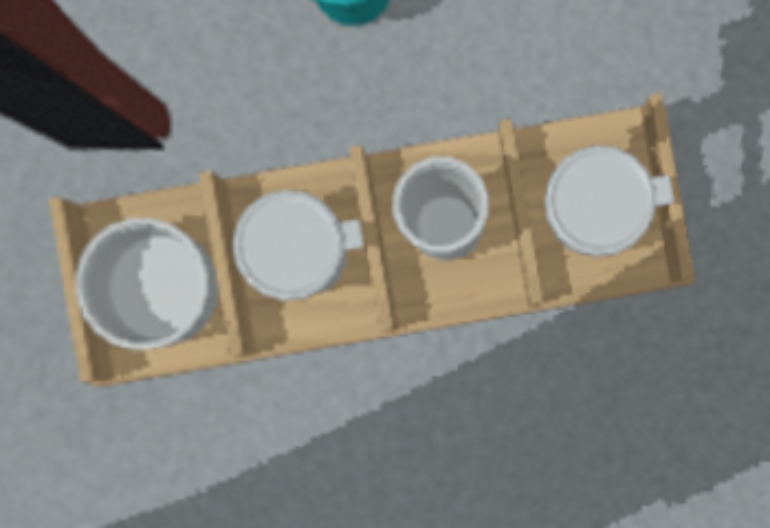

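The rack is yawed about 9.6°. The dish rim shows at (146,284), i.e. (0.396, 0.310), and the deep cup rim at (440,206). Moving over the dish.

Emit:
play_rows:
  rows:
    - [-0.038,-0.015,0.02,0]
    - [-0.039,-0.016,0.03,0]
    - [0,0,0.05,-9.6]
    - [0,0,0.03,0]
    - [0,0,0,0]
    - [0,0,0,0]

```text
time_s: 32.78
ee_pos: [0.3967, 0.3086, 0.0682]
eef_rot: [-0.0, 0.997, 0.083, 0.001]
contact_force: [0.9, 0.3, 0.1]
grip_width: 1.006
gripper_force: 0.0
```

```bash
cat > circ.py <<'E'
from look import *
def circ(n,cx,cy,z,r,tag,names=()):
    P,a=shot(n,names); s=2000
    g=cv2.cvtColor(ortho(a,P,cx-.06,cx+.06,cy-.06,cy+.06,z,s),cv2.COLOR_BGR2GRAY); cv2.imwrite(f"pics/{tag}.png",g)
    c=cv2.HoughCircles(cv2.medianBlur(g,5),cv2.HOUGH_GRADIENT,1,20,param1=80,param2=18,minRadius=int((r-.004)*s),maxRadius=int((r+.004)*s))
    if c is not None: print([(round(cx-.06+u/s,4),round(cy+.06-v/s,4),round(q/s,4)) for u,v,q in c[0][:3]])
E
python3 - <<'E'
from circ import *
print(arm.observe()["joints"].round(2),arm.observe()["ee_pos"])
circ("w11",.396,.308,.036,.030,"c11",["dish"])
E
```

```text
[-0.82  0.36  0.08  2.02 -0.04  0.76 -2.12] [0.39673205 0.30862902 0.06824054]
dish 0.82 [325. 208.] [0.389 0.307]
[(np.float32(0.3938), np.float32(0.3112), np.float32(0.0298))]
```

Emit:
play_rows:
  rows:
    - [-0.001,-0.002,0.03,0]
    - [0,0,0.025,0]
    - [0,0,0.015,0]
    - [0,0,0.009,0]
    - [0,0,0,0]
    - [0,0,0,0]

```text
time_s: 33.62
ee_pos: [0.395, 0.3106, -0.0112]
eef_rot: [-0.0, 0.996, 0.084, 0.0]
contact_force: [-0.2, 1.0, 0.3]
grip_width: 1.001
gripper_force: 0.0
```

Emit:
play_rows:
  rows:
    - [0,0,0,0]
    - [0,0,0,0]
    - [0,0,0,0]
    - [0,0,0,0]
    - [0,0,0,0]
    - [0,0,0,0]
  jaw: 1
  force: 8

```text
time_s: 34.38
ee_pos: [0.3946, 0.3103, -0.0117]
eef_rot: [-0.0, 0.996, 0.084, 0.0]
contact_force: [-0.1, 0.1, 3.3]
grip_width: 0.68
gripper_force: 8.0
```

Emit:
play_rows:
  rows:
    - [0,0,-0.01,0]
    - [0,0,-0.015,0]
    - [0,0,-0.03,0]
    - [0,0,-0.05,0]
    - [0,0,-0.03,0]
    - [0,0,0,9.6]
    - [0,0,0,0]

```text
time_s: 35.25
ee_pos: [0.3947, 0.3103, 0.1243]
eef_rot: [-0.001, 1.0, 0.0, 0.001]
contact_force: [-0.3, 0.9, -0.2]
grip_width: 0.683
gripper_force: 8.0
```

```bash
python3 - <<'E'
from look import *
print(arm.observe()["ee_pos"])
P,a=shot("w12")
for t,z in[("dish",.14),("lidded_cup_a",.01)]:
    for d in tip_of(t,"wrist")[:4]:
        if d["conf"]>.2: print(t,round(d["conf"],2),np.round(d["centre"]),onz("wrist",d["centre"],z,P).round(3)[:2])
E
```

```text
[0.39467073 0.31030416 0.12434354]
dish 0.78 [327. 243.] [0.391 0.309]
dish 0.65 [509.  60.] [0.512 0.193]
lidded_cup_a 0.97 [186. 108.] [0.481 0.456]
lidded_cup_a 0.93 [307. 118.] [0.464 0.328]
lidded_cup_a 0.45 [302.  87.] [0.495 0.333]
```

Emit:
play_rows:
  rows:
    - [0.013,0.033,0,0]
    - [0.016,0.046,0,0]
    - [0.016,0.048,0,0]
    - [0.016,0.048,0,0]
    - [0.016,0.048,0,0]
    - [0.016,0.048,0,0]
    - [0.016,0.048,0,0]
    - [0.016,0.048,0,0]
    - [0.016,0.046,0,0]
    - [0,0,0,0]

```text
time_s: 36.65
ee_pos: [0.5357, -0.1074, 0.1228]
eef_rot: [0.001, 1.0, -0.002, -0.0]
contact_force: [0.7, 0.2, -0.5]
grip_width: 0.678
gripper_force: 8.0
```

Emit:
play_rows:
  rows:
    - [0,0,0.04,3]
    - [0,0,0.03,0]
    - [0,0,0,0]
    - [0,0,0,0]

```text
time_s: 37.15
ee_pos: [0.536, -0.1024, 0.0539]
eef_rot: [-0.0, 1.0, -0.026, 0.0]
contact_force: [0.4, 0.0, 0.1]
grip_width: 0.678
gripper_force: 8.0
```

```bash
python3 - <<'E'
from look import *
print(arm.observe()["ee_pos"])
P,a=shot("w13",["hide_large","gauge","tub_long"])
b=boxes_of("gauge","wrist")[:1]; print(b); print([onz("wrist",(x,b[0]["rect"][1]),.023,P).round(3) for x in b[0]["rect"][::2]] if b else "")
E
```

```text
[ 0.53599752 -0.10242036  0.05391892]
hide_large 0.92 [328.  85.] [ 0.633 -0.11 ]
tub_long 0.61 [328. 164.] [ 0.57  -0.106]
[]
```

Emit:
play_rows:
  rows:
    - [0,0,0.03,0]
    - [0,0,0.02,0]
    - [0,0,0.013,0]
    - [0,0,0.008,0]
    - [0,0,0,0]
    - [0,0,0,0]

```text
time_s: 38.15
ee_pos: [0.536, -0.1029, -0.0173]
eef_rot: [0.0, 1.0, -0.026, 0.0]
contact_force: [-0.2, 0.0, -0.4]
grip_width: 0.683
gripper_force: 8.0
```

Emit:
play_rows:
  rows:
    - [0,0,0.001,0]
    - [0,0,0,0]
    - [0,0,0,0]

```text
time_s: 38.52
ee_pos: [0.5357, -0.1028, -0.0187]
eef_rot: [-0.0, 1.0, -0.026, 0.0]
contact_force: [0.3, 0.4, 0.5]
grip_width: 0.685
gripper_force: 8.0
```

Emit:
play_rows:
  rows:
    - [0,0,0,0]
    - [0,0,0,0]
    - [0,0,0,0]
    - [0,0,0,0]
  jaw: -0.6

```text
time_s: 39.02
ee_pos: [0.5355, -0.1028, -0.0189]
eef_rot: [-0.0, 1.0, -0.026, -0.0]
contact_force: [-0.6, 0.3, -0.2]
grip_width: 0.796
gripper_force: 0.0
```

Emit:
play_rows:
  rows:
    - [0,0,-0.02,0]
    - [0,0,-0.04,0]
    - [0,0,-0.05,0]
    - [0,0,-0.04,-3]
    - [0,0,0,0]

```text
time_s: 39.65
ee_pos: [0.5377, -0.1032, 0.1343]
eef_rot: [0.0, 1.0, 0.0, 0.003]
contact_force: [-0.1, -0.8, -0.5]
grip_width: 0.798
gripper_force: 0.0
```

Emit:
play_rows:
  rows:
    - [0,-0.036,0,0]
    - [0,-0.05,0,0]
    - [0,-0.05,0,0]
    - [0,-0.05,0,0]
    - [0,-0.05,0,0]
    - [0,-0.05,0,0]
    - [0,-0.05,0,0]
    - [0,-0.05,0,0]
    - [0,-0.054,0,0]
    - [0,0,0,0]
  jaw: -1

```text
time_s: 40.9
ee_pos: [0.5329, 0.3426, 0.129]
eef_rot: [-0.0, 1.0, 0.003, -0.001]
contact_force: [0.4, -0.4, -0.4]
grip_width: 1.002
gripper_force: 0.0
```

```bash
python3 - <<'E'
from circ import *
print(arm.observe()["ee_pos"],arm.observe()["joints"].round(2))
circ("w14",.532,.338,.066,.020,"c14",["deep_cup","dish"])
E
```

```text
[0.53293482 0.34259182 0.12896563] [-0.79  0.49  0.21  1.65 -0.12  1.01 -2.11]
deep_cup 0.66 [326. 186.] [0.529 0.341]
deep_cup 0.22 [617. 188.] [ 0.536 -0.115]
dish 0.69 [617. 190.] [ 0.531 -0.118]
[(np.float32(0.5308), np.float32(0.3392), np.float32(0.0182)), (np.float32(0.4742), np.float32(0.3278), np.float32(0.021))]
```

Emit:
play_rows:
  rows:
    - [-0.002,0.0025,0.02,0]
    - [0,0,0.02,-9.6]
    - [0,0,0.03,0]
    - [0,0,0.03,0]
    - [0,0,0.015,0]
    - [0,0,0.008,0]
    - [0,0,0,0]
    - [0,0,0,0]

```text
time_s: 42.05
ee_pos: [0.5342, 0.335, 0.0092]
eef_rot: [-0.0, 0.996, 0.084, 0.001]
contact_force: [-0.7, -0.1, -0.5]
grip_width: 1.002
gripper_force: 0.0
```

Emit:
play_rows:
  rows:
    - [0,0,0,0]
    - [0,0,0,0]
    - [0,0,0,0]
    - [0,0,0,0]
    - [0,0,0,0]
    - [0,0,0,0]
    - [0,0,0,0]
  jaw: 1
  force: 8

```text
time_s: 42.92
ee_pos: [0.5336, 0.3347, 0.0081]
eef_rot: [-0.0, 0.996, 0.084, 0.0]
contact_force: [0.5, -0.1, -0.0]
grip_width: 0.455
gripper_force: 8.0
```

Emit:
play_rows:
  rows:
    - [0,0,-0.01,0]
    - [0,0,-0.02,0]
    - [0,0,-0.04,0]
    - [0,0,-0.04,0]
    - [0,0,0,9.6]
    - [0,0,0,0]
    - [0,0,0,0]

```text
time_s: 43.8
ee_pos: [0.5333, 0.3347, 0.1184]
eef_rot: [0.0, 1.0, 0.002, -0.0]
contact_force: [-0.2, -0.8, -0.4]
grip_width: 0.456
gripper_force: 8.0
```

Emit:
play_rows:
  rows:
    - [0.008,0.034,0,0]
    - [0.01,0.045,0,0]
    - [0.012,0.05,0,0]
    - [0.012,0.055,0,0]
    - [0.012,0.053,0,0]
    - [0,0,0,0]
    - [0,0,0,0]
    - [0,0,0,0]

```text
time_s: 44.8
ee_pos: [0.5871, 0.0995, 0.1179]
eef_rot: [-0.0, 1.0, 0.002, -0.0]
contact_force: [0.6, 1.1, -0.3]
grip_width: 0.456
gripper_force: 8.0
```

```bash
python3 - <<'E'
from look import *
print(arm.observe()["ee_pos"])
P,a=shot("w15")
for t,z in[("deep_cup",.1),("tub_short",0),("hide_small",.003),("lidded_cup_a",.01),("dish",.003)]:
    for d in tip_of(t,"wrist")[:4]:
        if d["conf"]>.2: print(t,round(d["conf"],2),np.round(d["centre"]),onz("wrist",d["centre"],z,P).round(3)[:2])
E
```

```text
[0.58714407 0.09952541 0.11787537]
deep_cup 0.9 [321. 232.] [0.577 0.103]
tub_short 0.94 [325. 224.] [0.544 0.099]
lidded_cup_a 0.86 [ 76. 256.] [0.489 0.455]
lidded_cup_a 0.75 [116. 178.] [0.6   0.345]
lidded_cup_a 0.66 [147. 277.] [0.47  0.327]
dish 0.57 [498. 232.] [ 0.532 -0.109]
dish 0.45 [115. 177.] [0.601 0.352]
```

View pics/w15b.png

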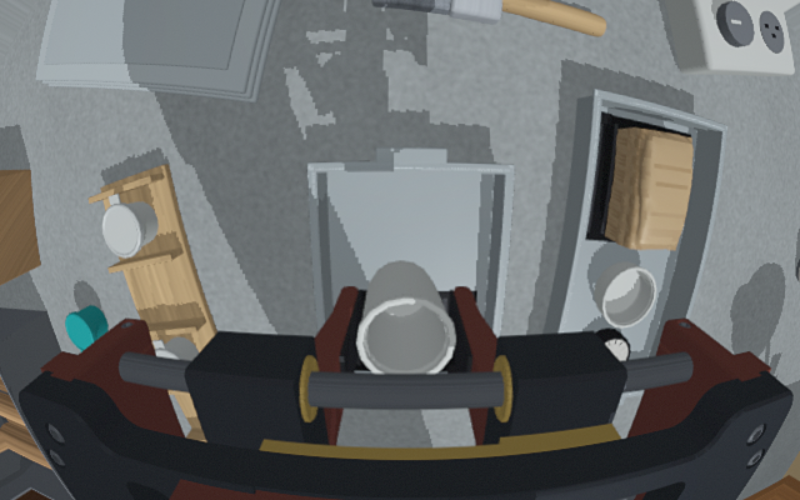

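The deep cup hangs upright over the short tub's bare floor, and the dish and gauge stand beside the large hide in the long tub. Lowering the cup.

Emit:
play_rows:
  rows:
    - [0,0,0.035,0]
    - [0,0,0.035,0]
    - [0,0,0.025,0]
    - [0,0,0.012,0]
    - [0,0,0.006,0]
    - [0,0,0,0]
    - [0,0,0,0]

```text
time_s: 45.98
ee_pos: [0.5882, 0.0978, 0.0061]
eef_rot: [-0.0, 1.0, 0.0, 0.001]
contact_force: [0.4, -0.5, 0.2]
grip_width: 0.457
gripper_force: 8.0
```

Emit:
play_rows:
  rows:
    - [0,0,0.002,0]
    - [0,0,0,0]
    - [0,0,0,0]

```text
time_s: 46.35
ee_pos: [0.5876, 0.0977, 0.0033]
eef_rot: [-0.0, 1.0, -0.0, 0.0]
contact_force: [0.4, -0.0, -0.1]
grip_width: 0.452
gripper_force: 8.0
```

Emit:
play_rows:
  rows:
    - [0,0,0.001,0]
    - [0,0,0,0]
    - [0,0,0,0]

```text
time_s: 46.72
ee_pos: [0.5875, 0.0977, 0.0021]
eef_rot: [0.0, 1.0, -0.0, -0.0]
contact_force: [0.2, -0.5, -0.8]
grip_width: 0.457
gripper_force: 8.0
```

Emit:
play_rows:
  rows:
    - [0,0,0.001,0]
    - [0,0,0,0]
    - [0,0,0,0]

```text
time_s: 47.1
ee_pos: [0.5875, 0.0977, 0.0011]
eef_rot: [-0.0, 1.0, -0.0, -0.0]
contact_force: [-0.6, -0.3, -0.3]
grip_width: 0.453
gripper_force: 8.0
```

Emit:
play_rows:
  rows:
    - [0,0,0,0]
    - [0,0,0,0]
    - [0,0,0,0]
    - [0,0,0,0]
  jaw: -0.3

```text
time_s: 47.6
ee_pos: [0.5876, 0.0977, 0.0012]
eef_rot: [-0.0, 1.0, 0.0, 0.0]
contact_force: [-0.5, 0.3, 0.3]
grip_width: 0.651
gripper_force: 0.0
```

Emit:
play_rows:
  rows:
    - [0,0,-0.02,0]
    - [0,0,-0.04,0]
    - [0,0,-0.05,0]
    - [0,0,-0.06,0]
    - [0,0,-0.04,0]
    - [0,0,0,0]
    - [0,0,0,0]

```text
time_s: 48.48
ee_pos: [0.587, 0.0977, 0.2103]
eef_rot: [0.0, 1.0, 0.0, -0.0]
contact_force: [-0.1, 1.0, -0.4]
grip_width: 0.652
gripper_force: 0.0
```

```bash
python3 - <<'E'
from look import *
o5=np.array([.5685,-.1054]); L=np.deg2rad(-3.4)
def rel(p,o,y): d=p-o; return np.round([np.cos(y)*d[0]+np.sin(y)*d[1],-np.sin(y)*d[0]+np.cos(y)*d[1]],3)
for c in("wrist","scene","side"):
    P=cam(c); a=capture(c); cv2.imwrite(f"pics/f_{c}.png",a)
    for t,o,y in[("hide_large",o5,L),("dish",o5,L),("gauge",o5,L),("hide_small",np.array([.5435,.098]),np.pi),("deep_cup",np.array([.5435,.098]),np.pi),("lidded_cup_a",np.zeros(2),0)]:
        for d in tip_of(t,c)[:3]:
            if d["conf"]>.4: print(c,t,round(d["conf"],2),rel(onz(c,d["centre"],.01 if 'lid' in t else .003,P)[:2],o,y))
b=cv2.imread("pics/f_scene.png")[140:320,220:460]; e=cv2.imread("pics/f_side.png")[130:300,170:400]
b=cv2.resize(b,None,fx=3.3,fy=3.3,interpolation=cv2.INTER_CUBIC); cv2.imwrite("pics/fin.png",b[:594])
print(arm.observe()["ee_pos"])
E
```

```text
wrist hide_large 0.65 [0.063 0.   ]
wrist dish 0.6 [-0.039 -0.005]
wrist gauge 0.61 [-0.098  0.   ]
wrist gauge 0.53 [-0.089  0.197]
wrist hide_small 0.88 [0.053 0.001]
wrist deep_cup 0.56 [-0.041 -0.006]
wrist lidded_cup_a 0.77 [0.487 0.459]
wrist lidded_cup_a 0.76 [0.597 0.344]
wrist lidded_cup_a 0.72 [0.463 0.329]
scene hide_large 0.87 [ 0.059 -0.001]
scene dish 0.8 [-0.034 -0.002]
scene dish 0.49 [-0.002  0.455]
scene gauge 0.84 [-0.099 -0.007]
scene hide_small 0.54 [ 0.061 -0.013]
scene deep_cup 0.81 [-0.041 -0.008]
scene deep_cup 0.58 [-0.053 -0.26 ]
scene lidded_cup_a 0.77 [0.483 0.463]
scene lidded_cup_a 0.74 [0.472 0.315]
scene lidded_cup_a 0.53 [0.596 0.347]
side hide_large 0.96 [ 0.069 -0.005]
side dish 0.69 [-0.037 -0.003]
side gauge 0.63 [-0.091 -0.001]
side hide_small 0.73 [0.039 0.   ]
side deep_cup 0.57 [-0.027 -0.02 ]
side deep_cup 0.48 [ 0.078 -0.229]
side lidded_cup_a 0.95 [0.461 0.331]
side lidded_cup_a 0.75 [0.478 0.461]
side lidded_cup_a 0.59 [0.611 0.346]
[0.58757848 0.09766034 0.2111957 ]
```

View pics/fin.png

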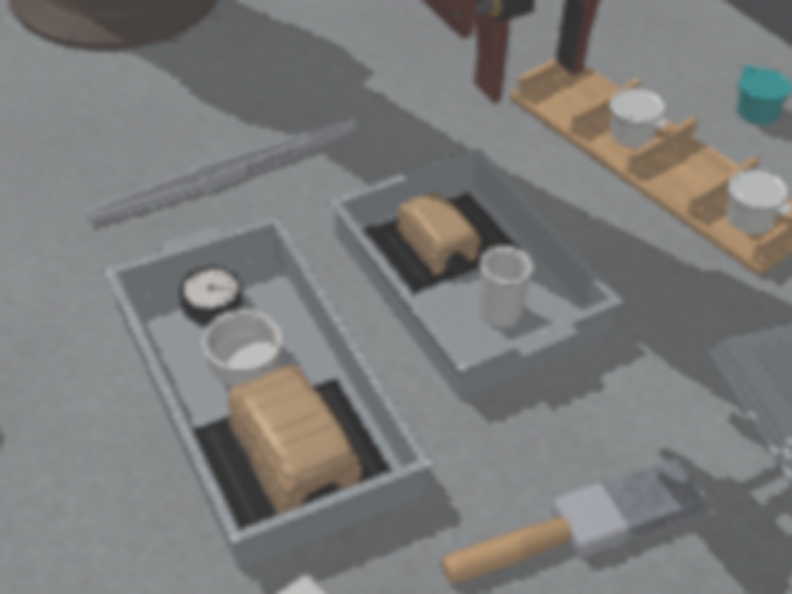

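Everything stands in place, and the lidded cups haven't moved from their slots. Handing the job in.

```bash
python3 -c "
from cell import *
print(finish_job())"
```

```text
the job is handed in; nothing more can be done
None
```

I made up both tubs and handed the job in at about 48 s. In the final pictures both hides stand on their mats, the dish, gauge and deep cup stand upright on bare floor, and the lidded cups are still in the rack; no verdict came back.

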